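Roll a reagent bottle up onto the bottle roller

ROBOT

A 7-joint arm with a two-finger parallel gripper is mounted at the origin on the work surface. World frame = base frame: x ahead of the robot, y to its left, z up, the work surface at z = 0. Lengths are in mm, angles in rad, forces in N, time in s.
With the tool pointing down it reaches from about 400 to 875 mm from the base axis. Payload 4.4 kg.
Tool frame: the origin (TCP) lies at the very end of the fingers, on their centre line; the grasp point (between the pads) lies 19 mm behind it; z points along the fingers, y is the direction in which the jaws open and shut (so a half turn about z gives the same grasp; the last joint's range is limited). The gripper opens to 85 mm and grips with 20 to 120 N. Pads are 22 mm wide; open, the fingers measure 114 mm over their backs; the gripper's body (76 mm by 85 mm) begins 54 mm behind the grasp point. The pads swing forward as they close: fully open they stand 13 mm farther back than shut.
Start: joints at [1.263, 0.628, 0.038, 1.517, -0.027, 0.996, -0.02], TCP at [155.67, -631.098, 231.313] pointing down, gripper open.
Joint ranges: [-3.06, 3.06], [-0.37, 2.12], [-1.25, 1.32], [0.18, 2.47], [-1.1, 4.24], [0.23, 1.98], [-2.94, 2.94]. Speed limits (rad/s): [2.57, 2.57, 3.14, 3.14, 3.14, 3.14, 3.14].

INTERFACE

Orientations are given as [roll, pitch, yaw] about the fixed x, y, z axes, in that order (R = Rz(yaw) Ry(pitch) Rx(roll)).
In Python, from cell import read_state, get_image, calibration, finish_job gives the robot as it stands. The module is installed in compiled form; this text tells all that it offers.
- The arm moves only by the tool apply_moves, never from a script. Its argument "increments" is a list of rows, each an object of numbers: "tx", "ty", "tz": the shift along the world's x, y, z in m; "rx", "ry", "rz": the turn, a rotation vector about the world's x, y, z in units of 5 degrees (1.0 is 5 degrees); "claw": the finger opening in m, from 0 to 0.0854. In form: [{"tx": .., "ty": .., "tz": .., "rx": .., "ry": .., "rz": .., "claw": ..}, ...]. A call has 1 to 12 rows; each row is the pose to reach, as a shift and turn from the pose commanded when the call began; what a row does not reach only later rows make up. A row lasts 1/10 s, in which the tool goes at most 50 mm and 8.59 degrees, less where a joint would pass 70% of its speed; a pose out of reach is approached as far as the arm can. A call with a gripper value outside its range is refused whole. The fingers move at their own pace and stop on an object; the grip force is fixed at half the most. Time passes only in rows, so rows that repeat a pose let the fingers close. It gives the time, the measured TCP pose, the force and the opening at its end, in the units of the state.
- read_state(): the state, without advancing time (a new reading comes with each control period).
- get_image(name): name is "side" or "top"; returns the picture (420x560x3 uint8, red, green, blue); there is no depth.
- calibration(name): a dict with "camera_matrix" (3x3 intrinsics, pixels), "distortion" ([k1, k2, p1, p2, k3] as OpenCV has them; the pictures are not rectified), "origin" and "attitude" of the camera in the world. Camera axes: x right, y up, looking along -z (the intrinsics and any distortion apply to the point x, -y, -z); pixel columns grow to the right and rows downward; lengths in mm; the calibration is good to about 2 mm. A picture is of the moment at which its call begins. calibration takes no time and is no camera call.
- finish_job(): hands the job in, once; it reports no verdict.
The state is a dict: "clock": time; "qpos": joint angles; "qd": joint speeds; "tau": joint torques, N m; "eef_pos": TCP position; "tool_rot": TCP orientation; "force": force on the tool from outside, world axes, zero at the start; "torque": the same for the moment, N m; "width": finger opening in mm.
Only numpy, scipy, OpenCV 4.12 (cv2) and the standard library are available. Lean on these libraries where they do the work, as an engineer would, in place of code of your own. Each camera call takes 0.05 s, during which the arm holds its last target. There are 200 camera calls.

TASK

Two white containers lie side by side at the foot of the bottle roller's loading ramp. Push the longer one, the bottle, slowly and steadily up the ramp with the fingertips until it drops into the groove between the two rollers: keep behind it all the way so that it never gets away and rolls back, and do not lift it. Then press the round start key on the mixer's control box fully down and take the hand away, leaving the short jar and everything else on the bench where it is.

Things in the scene. Friction and masses are not known exactly. Their poses are not given: they have to be found in the camera images.
- mixer: Bottle roller, a white bench machine fixed to the bench, not always in the same place or direction. Origin: on the bench, midway between its two black rollers and midway along them. x points up the loading ramp (away from the robot), y left along the rollers, z up. White end plates 46 mm high stand at y = -178 and +178 mm; control box: y = -185 to -265, x = -94 to +116 mm, 58 mm high.
- groove (a point): Where the bottle's axis comes to lie, 62 mm over the mixer's origin (same axes): the groove between the rollers. The rollers lie along y at x = -23 and +23 mm, 30 mm in diameter, 340 mm long, their axes 23 mm above the bench; they do not turn during the job. A steel stop rail, 8 mm thick, runs behind the groove at x = 40 mm, at this height.
- ramp: Loading ramp of the mixer: steel sheet 150 mm long up to the first roller's top (38 mm above the bench), 368 mm wide, slope 8 degrees. Origin: on the sheet at the middle of its lower end, 174 mm before the mixer's origin, 17 mm above the bench; x up the slope, z square to the sheet. A lip 6 mm high, 3 mm thick closes its lower end; flanges 10 mm high its sides. A bottle let go rolls back down.
- bottle: Bottle to load: white plastic, lying on its side, body 60 mm in diameter, 105 mm long, shoulder and grey cap (38 mm in diameter) to +y; 140 mm long in all, 0.2 to 0.4 kg. Origin: on its axis at mid body; y along the axis, cap's end at +87 mm. Starts against the ramp's lip in the left or right half, parallel to the rollers, its axis 160 mm before the mixer's origin and 49 mm above the bench.
- jar: Short wide-mouthed white jar, to be left alone: lies beside the bottle against the same lip, in the other half of the ramp. Also 60 mm in diameter, but its body is only 62 mm long; grey lid 52 mm in diameter to +y, 86 mm long in all. Origin: on its axis at mid body.
- start_key_top (a point): Centre of the top face of the round white start key, 26 mm in diameter, in a round grey collar on top of the control box, at its end nearest to the robot; 79 mm above the bench. It is pressed straight down. (The grey dial farther back on the box sets the speed: not needed.)
- start_key (a joint): How far the start key is pressed: 0 up, 0.005 m fully down (springs back; fully down takes 4 N).
Things that resemble listed ones, but are neither listed nor needed, are in the scene too. Leave any red look-alike of the bottle alone.

How it is judged:
By the outcome, as a careful person would: the job done as asked, in the order asked, and still so for the second after the job is handed in, with the robot touching nothing.
It also fails if it takes over 48 s, if anything falls off the work surface, if the arm or the gripper's body presses on something with over 40 N, if the wrist force passes 120 N, or if a joint passes its speed limit or range.

## Working session

There is one attempt and no reset: what is moved stays moved. The work goes in short steps, Python scripts to look and compute and a tool call to move; the robot and the scene stay as the last step left them, time stands still between calls to the robot, and variables do not carry over. Pictures are saved under pics/ and viewed, about 8 in all and at most 12, crops included, and the job is handed in when it is done.

Besides the shell and the picture viewer there is one more tool, called after ">>>" as name([rows], argument=value, ...), one row to a line, values as JSON. apply_moves: Moves the arm, as the interface text tells. Its arguments: {"type":"object","properties":{"increments":{"type":"array"}},"required":["increments"]}

```bash
mkdir -p pics
cat > h.py <<'E'
import numpy as np, cv2
from cell import read_state, get_image, calibration, finish_job
from scipy.spatial.transform import Rotation as R
def cam(n):
    c=calibration(n); A=np.array(c["attitude"],float)
    if A.shape!=(3,3): A=R.from_euler('xyz',A.ravel()).as_matrix() if A.size==3 else R.from_quat(A).as_matrix()
    return np.array(c["camera_matrix"],float),np.array(c["distortion"],float),np.array(c["origin"],float),A
def ray(n,u,v):
    K,D,o,A=cam(n); p=cv2.undistortPoints(np.array([[[u,v]]],float),K,D)[0,0]
    return o,A@np.array([p[0],-p[1],-1.])
def onz(n,u,v,z):
    o,d=ray(n,u,v); return o+d*(z-o[2])/d[2]
def proj(n,P):
    K,D,o,A=cam(n); q=(np.atleast_2d(P)-o)@A; q=q*[1,-1,-1]
    return cv2.projectPoints(q,np.zeros(3),np.zeros(3),K,D)[0][:,0]
def snap(n,f):
    im=get_image(n); cv2.imwrite(f'pics/{f}.png',im[:,:,::-1]); return im
E
python3 - <<'E'
from h import *
print(calibration('top'),calibration('side'),read_state())
a=snap('top','t0');b=snap('side','s0')
E
```

```text
{'camera_matrix': array([[543.37270084,   0.        , 280.77622681],
       [  0.        , 543.37270084, 207.2684082 ],
       [  0.        ,   0.        ,   1.        ]]), 'distortion': array([0.00235324, 0.        , 0.        , 0.        , 0.        ]), 'origin': array([ 241.01412128,  119.5897326 , 1367.98993078]), 'attitude': array([ 0.19397856, -0.00356069, -1.55636732])} {'camera_matrix': array([[530.59532993,   0.        , 279.42301281],
       [  0.        , 530.59532993, 206.20090959],
       [  0.        ,   0.        ,   1.        ]]), 'distortion': array([0.02633582, 0.        , 0.        , 0.        , 0.        ]), 'origin': array([-187.45492471,  894.41683183,  770.95750167]), 'attitude': array([ 0.96380884, -0.0228423 , -2.36691249])} {'clock': 0.0, 'qpos': array([ 1.26319617,  0.62936341,  0.03844509,  1.51840194, -0.02699827,
        0.99629497, -0.01999738]), 'qd': array([ 0.00034616, -0.00130904, -0.00224598,  0.00065263, -0.00078221,
        0.00017025, -0.00096699]), 'tau': array([ 3.82379612e-04, -5.63405728e+01,  1.22678854e+00, -1.93452466e+01,
        1.11721340e-02,  1.05517352e-02,  5.96145000e-06]), 'eef_pos': array([ 155.51342175, -630.45826686,  230.3671034 ]), 'tool_rot': array([-3.13964338e+00,  3.06879802e-05,  2.41800443e-01]), 'force': array([ 0.49221358,  0.27331515, -0.31022038]), 'torque': array([-0.02714795,  0.01919027, -0.01177114]), 'width': 85.80751201577091}
```

View pics/t0.png

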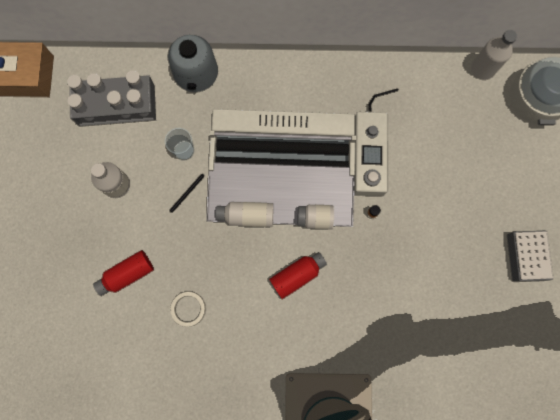

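View pics/s0.png

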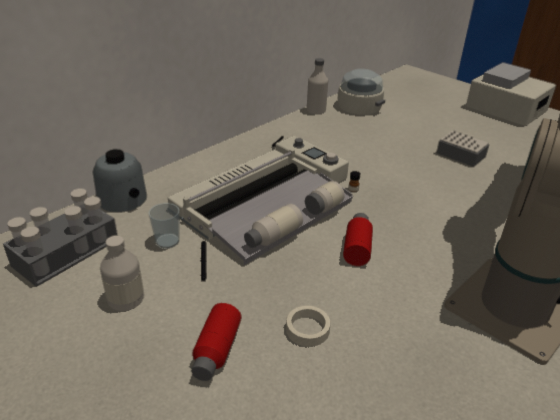

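The top view shows the mixer around (282,165). The long bottle lies at (245,214) with its cap to the left, and the short jar is at (317,217). The candidates for the start key are the round top at (373,178), at the end nearer the robot, and the dial at (372,131), which is farther back. The red bottles at (125,272) and (297,275) are decoys. I'll check all this in an enlarged crop.

Run:
```python
import cv2
a=cv2.imread('pics/t0.png')[100:240,200:400]
cv2.imwrite('pics/t0c.png',cv2.convertScaleAbs(cv2.resize(a,None,fx=4,fy=4,interpolation=cv2.INTER_CUBIC),alpha=1.3))
```

```text
(no output)
```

View pics/t0c.png

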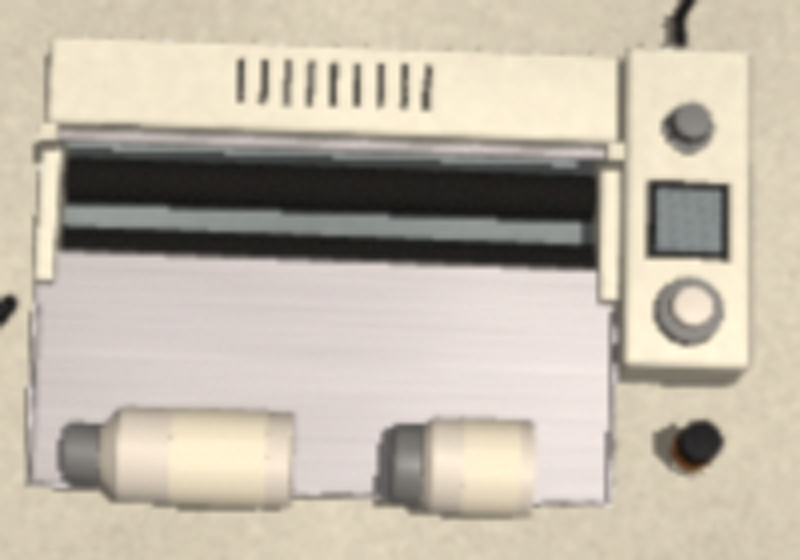

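The crop confirms it: the white key in a grey collar is at about (373,176), nearer the robot. The bottle's body spans u of about 230–273, with its cap end at 215. A brown vial stands at (374,211), close in front of the box.

```bash
cat >> h.py <<'E'
def fit(m,w):
    m=np.array(m,float);w=np.array(w,float);mc=m.mean(0);wc=w.mean(0)
    a=m-mc;b=w-wc;th=np.arctan2((a[:,0]*b[:,1]-a[:,1]*b[:,0]).sum(),(a*b).sum())
    c,s=np.cos(th),np.sin(th);r=np.array([[c,-s],[s,c]]);t=wc-r@mc
    return th,r,t,(m@r.T+t)-w
E
python3 - <<'E'
from h import *
c=lambda x,y:(200+x/4-.4,100+y/4-.4)
P=[((627,362),58,(-94,-185)),((747,368),58,(-94,-265)),((747,55),58,(116,-265)),((628,52),58,(116,-185)),
((30,485),20,(-174,184)),((608,503),20,(-174,-184))]
w=[onz('top',*c(*p),z)[:2] for p,z,_ in P]
th,r,t,e=fit([q for *_,q in P],w)
print('yaw',th,'t',t);print(e.round(1))
inv=lambda p:(np.array(p[:2])-t)@r
for n,p,z in [('key',(693,303),79),('capend',(60,455),49),('shoulder',(110,455),49),('butt',(294,460),49),('jarlid',(382,465),49),('jarbutt',(536,468),49),('bot lowedge',(205,508),49),('bot upedge',(205,410),49),('vial',(702,440),40)]:
    q=onz('top',*c(*p),z);print(n,q.round(1),inv(q).round(1))
for n,m,z in [('groove',(0,0),62)]: print(n,(r@m+t).round(1))
m=[(-174,184,17),(-174,-184,17),(-15,170,38),(-94,-265,58),(-94,-185,58),(116,-265,58)]
print(proj('side',[np.r_[r@np.array(q[:2])+t,q[2]] for q in m]).round(0))
print(proj('top',[np.r_[r@np.array(q[:2])+t,q[2]] for q in m]).round(0))
E
```

```text
yaw -0.01984052135249886 t [638.58222052 118.40842948]
[[-3.6  3. ]
 [-2.5 -2.9]
 [ 3.3 -2.4]
 [ 4.1  1.9]
 [ 0.   2.5]
 [-1.3 -2.1]]
key [ 577.3 -105.5   79. ] [ -56.9 -225.1]
capend [482.4 281.7  49. ] [-159.4  160.1]
shoulder [482.9 250.8  49. ] [-158.3  129.3]
butt [481.5 137.3  49. ] [-157.5   15.8]
jarlid [479.1  83.   49. ] [-158.7  -38.6]
jarbutt [478.7 -12.   49. ] [-157.3 -133.5]
bot lowedge [450.7 191.4  49. ] [-189.3   69.3]
bot upedge [512.1 193.   49. ] [-127.9   72. ]
vial [ 499.6 -116.3   40. ] [-134.3 -237.4]
groove [638.6 118.4]
[[245. 260.]
 [353. 196.]
 [204. 218.]
 [350. 160.]
 [331. 171.]
 [294. 134.]]
[[206. 221.]
 [352. 226.]
 [214. 158.]
 [388. 193.]
 [355. 191.]
 [387. 112.]]
```

>>> apply_moves([
  {"tx":0.445,"ty":0.331,"rz":-1,"claw":0.06},
  {"tx":0.445,"ty":0.331,"rz":-2,"claw":0.06},
  {"tx":0.445,"ty":0.331,"rz":-3,"claw":0.06},
  {"tx":0.445,"ty":0.331,"rz":-3,"claw":0.06},
  {"tx":0.445,"ty":0.331,"rz":-3,"claw":0.06},
  {"tx":0.445,"ty":0.331,"rz":-3,"claw":0.06},
  {"tx":0.445,"ty":0.331,"rz":-3,"claw":0.06},
  {"tx":0.445,"ty":0.331,"rz":-3,"claw":0.06},
  {"tx":0.445,"ty":0.331,"rz":-3,"claw":0.06},
  {"tx":0.445,"ty":0.331,"rz":-3,"claw":0.06},
  {"tx":0.445,"ty":0.331,"rz":-3,"claw":0.06},
  {"tx":0.445,"ty":0.331,"rz":-3,"claw":0.06},
])

```text
$.increments[0]: bad value
```

>>> apply_moves([
  {"tx":0.045,"ty":0.033,"tz":0.0,"rx":0.0,"ry":0.0,"rz":-1.0,"claw":0.06},
])

```text
clock: 0.2
eef_pos: [187.3, -605.6, 230.7]
tool_rot: [3.139, 0.006, 0.14]
force: [0.4, -0.0, 0.6]
width: 73.3
```

>>> apply_moves([
  {"tx":0.4,"ty":0.3,"tz":0.0,"rx":0.0,"ry":0.0,"rz":-1.0,"claw":0.06},
  {"tx":0.4,"ty":0.3,"tz":0.0,"rx":0.0,"ry":0.0,"rz":-2.0,"claw":0.06},
  {"tx":0.4,"ty":0.3,"tz":0.0,"rx":0.0,"ry":0.0,"rz":-2.0,"claw":0.06},
  {"tx":0.4,"ty":0.3,"tz":0.0,"rx":0.0,"ry":0.0,"rz":-2.0,"claw":0.06},
  {"tx":0.4,"ty":0.3,"tz":0.0,"rx":0.0,"ry":0.0,"rz":-2.0,"claw":0.06},
  {"tx":0.4,"ty":0.3,"tz":0.0,"rx":0.0,"ry":0.0,"rz":-2.0,"claw":0.06},
  {"tx":0.4,"ty":0.3,"tz":0.0,"rx":0.0,"ry":0.0,"rz":-2.0,"claw":0.06},
  {"tx":0.4,"ty":0.3,"tz":0.0,"rx":0.0,"ry":0.0,"rz":-2.0,"claw":0.06},
  {"tx":0.4,"ty":0.3,"tz":0.0,"rx":0.0,"ry":0.0,"rz":-2.0,"claw":0.06},
  {"tx":0.4,"ty":0.3,"tz":0.0,"rx":0.0,"ry":0.0,"rz":-2.0,"claw":0.06},
  {"tx":0.4,"ty":0.3,"tz":0.0,"rx":0.0,"ry":0.0,"rz":-2.0,"claw":0.06},
])

```text
clock: 1.3
eef_pos: [603.0, -292.1, 230.2]
tool_rot: [-3.135, -0.004, -0.008]
force: [0.1, 0.3, -0.7]
width: 59.7
```

>>> apply_moves([
  {"tx":-0.188,"ty":0.484,"tz":0.0,"rx":0.0,"ry":0.0,"rz":0.0,"claw":0.06},
  {"tx":-0.188,"ty":0.484,"tz":0.0,"rx":0.0,"ry":0.0,"rz":0.0,"claw":0.06},
  {"tx":-0.188,"ty":0.484,"tz":0.0,"rx":0.0,"ry":0.0,"rz":0.0,"claw":0.06},
  {"tx":-0.188,"ty":0.484,"tz":0.0,"rx":0.0,"ry":0.0,"rz":0.0,"claw":0.06},
  {"tx":-0.188,"ty":0.484,"tz":0.0,"rx":0.0,"ry":0.0,"rz":0.0,"claw":0.06},
  {"tx":-0.188,"ty":0.484,"tz":0.0,"rx":0.0,"ry":0.0,"rz":0.0,"claw":0.06},
  {"tx":-0.188,"ty":0.484,"tz":0.0,"rx":0.0,"ry":0.0,"rz":0.0,"claw":0.06},
  {"tx":-0.188,"ty":0.484,"tz":0.0,"rx":0.0,"ry":0.0,"rz":0.0,"claw":0.06},
  {"tx":-0.188,"ty":0.484,"tz":0.0,"rx":0.0,"ry":0.0,"rz":0.0,"claw":0.06},
  {"tx":-0.188,"ty":0.484,"tz":0.0,"rx":0.0,"ry":0.0,"rz":0.0,"claw":0.06},
  {"tx":-0.188,"ty":0.484,"tz":0.0,"rx":0.0,"ry":0.0,"rz":0.0,"claw":0.06},
  {"tx":-0.188,"ty":0.484,"tz":0.0,"rx":0.0,"ry":0.0,"rz":0.0,"claw":0.06},
])

```text
clock: 2.5
eef_pos: [406.3, 185.7, 231.2]
tool_rot: [-3.14, 0.001, -0.013]
force: [0.3, 0.2, -0.0]
width: 59.9
```

>>> apply_moves([
  {"tx":0.0,"ty":0.0,"tz":-0.04,"rx":0.0,"ry":0.0,"rz":0.0,"claw":0.06},
  {"tx":0.0,"ty":0.0,"tz":-0.08,"rx":0.0,"ry":0.0,"rz":0.0,"claw":0.06},
  {"tx":0.0,"ty":0.0,"tz":-0.12,"rx":0.0,"ry":0.0,"rz":0.0,"claw":0.06},
  {"tx":0.0,"ty":0.0,"tz":-0.16,"rx":0.0,"ry":0.0,"rz":0.0,"claw":0.06},
  {"tx":0.0,"ty":0.0,"tz":-0.18,"rx":0.0,"ry":0.0,"rz":0.0,"claw":0.06},
  {"tx":0.0,"ty":0.0,"tz":-0.197,"rx":0.0,"ry":0.0,"rz":0.0,"claw":0.06},
  {"tx":0.0,"ty":0.0,"tz":-0.197,"rx":0.0,"ry":0.0,"rz":0.0,"claw":0.06},
  {"tx":0.0,"ty":0.0,"tz":-0.197,"rx":0.0,"ry":0.0,"rz":0.0,"claw":0.06},
])

```text
clock: 3.3
eef_pos: [408.4, 180.4, 33.5]
tool_rot: [3.14, 0.001, -0.022]
force: [0.0, 0.6, 0.8]
width: 59.9
```

Run:
```python
from h import *
a=get_image('top')[90:290,180:400,::-1];b=get_image('side')[140:300,180:400,::-1]
im=np.vstack([cv2.resize(a,None,fx=1.6,fy=1.6),cv2.resize(b,None,fx=1.6,fy=1.6)])
cv2.imwrite('pics/c1.png',im);print(read_state()['eef_pos'],read_state()['tool_rot'],read_state()['force'])
```

```text
[408.24913558 180.75078983  33.91463255] [ 3.13935637e+00  8.45533743e-05 -2.26596081e-02] [-0.0779501  -0.77361316 -0.10782817]
```

View pics/c1.png

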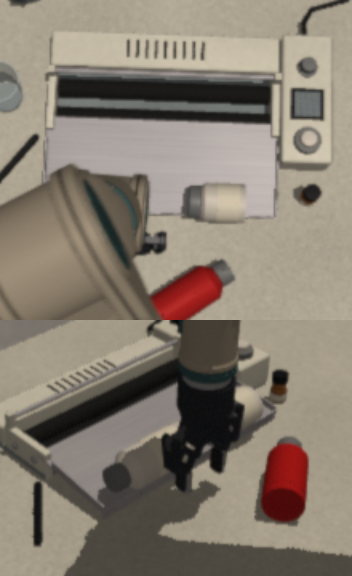

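Viewed pictures so far: 4. Pictured at TCP (408,181,34), the fingers stand behind the bottle on the robot's side and clear of everything. I'll centre on y≈191 and close in on contact.

>>> apply_moves([
  {"tx":0.005,"ty":0.006,"tz":0.0,"rx":0.0,"ry":0.0,"rz":0.0,"claw":0.06},
  {"tx":0.012,"ty":0.011,"tz":0.0,"rx":0.0,"ry":0.0,"rz":0.0,"claw":0.06},
  {"tx":0.019,"ty":0.011,"tz":0.0,"rx":0.0,"ry":0.0,"rz":0.0,"claw":0.06},
  {"tx":0.023,"ty":0.011,"tz":0.0,"rx":0.0,"ry":0.0,"rz":0.0,"claw":0.06},
  {"tx":0.026,"ty":0.011,"tz":0.0,"rx":0.0,"ry":0.0,"rz":0.0,"claw":0.06},
  {"tx":0.028,"ty":0.011,"tz":0.0,"rx":0.0,"ry":0.0,"rz":0.0,"claw":0.06},
  {"tx":0.03,"ty":0.011,"tz":0.0,"rx":0.0,"ry":0.0,"rz":0.0,"claw":0.06},
  {"tx":0.032,"ty":0.011,"tz":0.0,"rx":0.0,"ry":0.0,"rz":0.0,"claw":0.06},
  {"tx":0.034,"ty":0.011,"tz":0.0,"rx":0.0,"ry":0.0,"rz":0.0,"claw":0.06},
  {"tx":0.036,"ty":0.011,"tz":0.0,"rx":0.0,"ry":0.0,"rz":0.0,"claw":0.06},
  {"tx":0.038,"ty":0.011,"tz":0.001,"rx":0.0,"ry":0.0,"rz":0.0,"claw":0.06},
  {"tx":0.04,"ty":0.011,"tz":0.001,"rx":0.0,"ry":0.0,"rz":0.0,"claw":0.06},
])

```text
clock: 4.6
eef_pos: [443.0, 193.3, 35.0]
tool_rot: [3.141, 0.01, -0.019]
force: [-9.8, -0.3, 8.1]
width: 60.1
```

Contact is made, but the high vertical reaction (−10, +8 N) means finger friction is close to jamming the bottle. I'll lean the fingers 15° with the tips leading and a bit lower, so that the bottle can roll.

>>> apply_moves([
  {"tx":0.0,"ty":-0.001,"tz":-0.002,"rx":0.0,"ry":-1.0,"rz":0.0,"claw":0.06},
  {"tx":0.001,"ty":-0.001,"tz":-0.004,"rx":0.0,"ry":-2.0,"rz":0.0,"claw":0.06},
  {"tx":0.002,"ty":-0.001,"tz":-0.006,"rx":0.0,"ry":-3.0,"rz":0.0,"claw":0.06},
  {"tx":0.004,"ty":-0.001,"tz":-0.006,"rx":0.0,"ry":-3.0,"rz":0.0,"claw":0.06},
  {"tx":0.006,"ty":-0.001,"tz":-0.006,"rx":0.0,"ry":-3.0,"rz":0.0,"claw":0.06},
  {"tx":0.008,"ty":-0.001,"tz":-0.005,"rx":0.0,"ry":-3.0,"rz":0.0,"claw":0.06},
  {"tx":0.01,"ty":-0.001,"tz":-0.005,"rx":0.0,"ry":-3.0,"rz":0.0,"claw":0.06},
])

```text
clock: 5.3
eef_pos: [474.7, 209.5, 61.5]
tool_rot: [3.124, -0.198, -0.022]
force: [-17.8, 6.0, 31.4]
width: 60.3
```

Run:
```python
from h import *
a=get_image('top')[140:260,190:360,::-1];b=get_image('side')[160:280,210:380,::-1]
im=np.vstack([cv2.resize(a,None,fx=2.4,fy=2.4),cv2.resize(b,None,fx=2.4,fy=2.4)])
cv2.imwrite('pics/c2.png',im);s=read_state();print(s['eef_pos'],s['tool_rot'],s['force'])
```

```text
[474.55268716 209.46373248  61.59791555] [ 3.12416279 -0.19774016 -0.02272164] [-14.10955133   5.61085665  23.44933254]
```

View pics/c2.png

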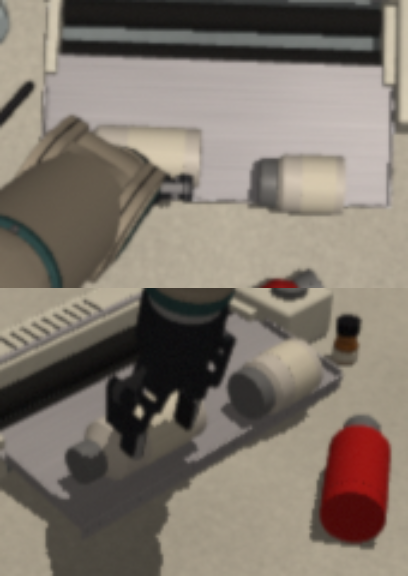

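Run:
```python
from h import *
s=read_state();print(s['qpos'].round(3),s['tau'].round(1),s['qd'].round(3),s['force'],s['clock'])
```

```text
[-0.883  0.746  0.501  2.184 -1.099  0.24  -1.053] [  6.2 -35.9  11.2  -8.6  -0.2  -4.4  -0.3] [ 0.001 -0.003 -0.003  0.001 -0.001 -0.005  0.001] [-14.10955133   5.61085665  23.44933254] 5.4
```

The tilt ran joints 5 and 6 into their limits, so the tool strayed to z=61, though it is still behind the bottle, which is now about 35 mm up the ramp. I'll undo the tilt in small steps.

>>> apply_moves([
  {"tx":0.0,"ty":0.0,"tz":0.0,"rx":0.0,"ry":0.4,"rz":0.0,"claw":0.06},
])

```text
clock: 5.5
eef_pos: [473.4, 209.4, 61.4]
tool_rot: [3.124, -0.16, -0.023]
force: [-11.9, 7.9, 19.6]
width: 59.7
```

Run:
```python
from h import *
s=read_state();print(s['qpos'].round(3),s['force'],s['eef_pos'],s['tool_rot'])
```

```text
[-0.904  0.763  0.56   2.157 -1.05   0.324 -1.093] [-11.91060992   7.86601528  19.55507687] [473.38878037 209.40962203  61.4416537 ] [ 3.12397628 -0.16037343 -0.02334513]
```

>>> apply_moves([
  {"tx":-0.001,"ty":0.0,"tz":0.0,"rx":0.0,"ry":0.5,"rz":0.0,"claw":0.06},
  {"tx":-0.002,"ty":0.0,"tz":-0.003,"rx":0.0,"ry":1.0,"rz":0.0,"claw":0.06},
  {"tx":-0.003,"ty":-0.003,"tz":-0.006,"rx":0.0,"ry":1.4,"rz":0.0,"claw":0.06},
  {"tx":-0.003,"ty":-0.006,"tz":-0.01,"rx":0.0,"ry":1.8,"rz":0.0,"claw":0.06},
])

```text
clock: 5.9
eef_pos: [460.1, 206.7, 51.6]
tool_rot: [3.127, 0.019, -0.02]
force: [-36.1, 16.2, 48.7]
width: 60.0
```

Run:
```python
from h import *
a=get_image('top')[140:260,190:360,::-1];b=get_image('side')[160:280,210:380,::-1]
im=np.vstack([cv2.resize(a,None,fx=2.4,fy=2.4),cv2.resize(b,None,fx=2.4,fy=2.4)])
cv2.imwrite('pics/c3.png',im);s=read_state();print(s['qpos'].round(3),s['eef_pos'],s['tool_rot'],s['force'])
```

```text
[-0.892  0.835  0.654  2.05  -0.909  0.601 -1.182] [459.42017098 206.36911457  50.96455381] [ 3.12647584  0.02044908 -0.02048132] [-33.30230826  12.30753558  40.76433287]
```

View pics/c3.png

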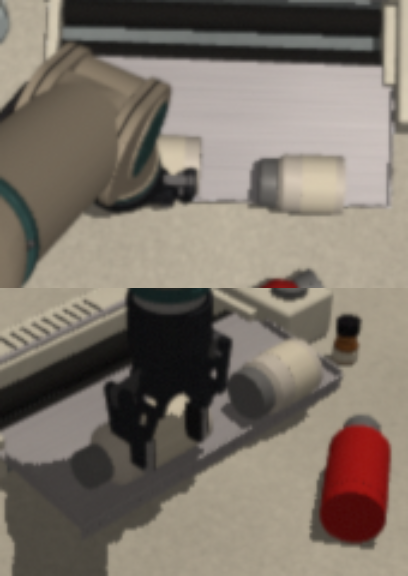

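The bottle is about 12 mm up from the lip. The tips are wedged on its upper back at (460,206,51) with force building up, so I'll back off a little and get lower.

>>> apply_moves([
  {"tx":-0.004,"ty":0.0,"tz":0.001,"rx":0.0,"ry":0.0,"rz":0.0,"claw":0.06},
  {"tx":-0.008,"ty":0.0,"tz":0.001,"rx":0.0,"ry":0.0,"rz":0.0,"claw":0.06},
])

```text
clock: 6.2
eef_pos: [461.5, 203.3, 52.2]
tool_rot: [3.119, -0.002, -0.023]
force: [-6.0, 4.3, 6.3]
width: 60.1
```

>>> apply_moves([
  {"tx":-0.003,"ty":0.0,"tz":-0.002,"rx":0.0,"ry":0.0,"rz":0.0,"claw":0.06},
  {"tx":-0.006,"ty":0.0,"tz":-0.004,"rx":0.0,"ry":0.0,"rz":0.0,"claw":0.06},
])

```text
clock: 6.4
eef_pos: [458.2, 201.6, 48.0]
tool_rot: [3.116, -0.007, -0.024]
force: [-4.0, 1.9, 4.7]
width: 59.9
```

>>> apply_moves([
  {"tx":-0.002,"ty":-0.002,"tz":-0.004,"rx":0.0,"ry":0.0,"rz":0.0,"claw":0.06},
  {"tx":-0.004,"ty":-0.004,"tz":-0.008,"rx":0.0,"ry":0.0,"rz":0.0,"claw":0.06},
  {"tx":-0.004,"ty":-0.006,"tz":-0.012,"rx":0.0,"ry":0.0,"rz":0.0,"claw":0.06},
])

```text
clock: 6.7
eef_pos: [456.4, 193.6, 36.0]
tool_rot: [3.112, -0.012, -0.025]
force: [-4.1, 0.1, 2.1]
width: 59.9
```

>>> apply_moves([
  {"tx":0.002,"ty":0.0,"tz":0.0005,"rx":0.1,"ry":0.0,"rz":0.0,"claw":0.06},
  {"tx":0.004,"ty":0.0,"tz":0.001,"rx":0.2,"ry":0.0,"rz":0.0,"claw":0.06},
  {"tx":0.006,"ty":0.0,"tz":0.001,"rx":0.3,"ry":0.0,"rz":0.0,"claw":0.06},
  {"tx":0.009,"ty":0.0,"tz":0.0015,"rx":0.3,"ry":0.0,"rz":0.0,"claw":0.06},
  {"tx":0.012,"ty":0.0,"tz":0.002,"rx":0.3,"ry":0.0,"rz":0.0,"claw":0.06},
])

```text
clock: 7.2
eef_pos: [467.5, 193.9, 38.3]
tool_rot: [3.138, -0.01, -0.023]
force: [-6.1, 0.3, 4.9]
width: 60.1
```

It rolls steadily at about 6 N, so I'll keep going with the tool upright.

>>> apply_moves([
  {"tx":0.003,"ty":0.0,"tz":0.0,"rx":0.0,"ry":0.0,"rz":0.0,"claw":0.06},
  {"tx":0.006,"ty":0.0,"tz":0.001,"rx":0.0,"ry":0.0,"rz":0.0,"claw":0.06},
  {"tx":0.009,"ty":0.0,"tz":0.001,"rx":0.0,"ry":0.0,"rz":0.0,"claw":0.06},
  {"tx":0.013,"ty":0.0,"tz":0.002,"rx":0.0,"ry":0.0,"rz":0.0,"claw":0.06},
  {"tx":0.017,"ty":0.0,"tz":0.002,"rx":0.0,"ry":0.0,"rz":0.0,"claw":0.06},
  {"tx":0.021,"ty":0.0,"tz":0.003,"rx":0.0,"ry":0.0,"rz":0.0,"claw":0.06},
  {"tx":0.025,"ty":0.0,"tz":0.003,"rx":0.0,"ry":0.0,"rz":0.0,"claw":0.06},
  {"tx":0.029,"ty":-0.001,"tz":0.004,"rx":0.0,"ry":0.0,"rz":0.0,"claw":0.06},
  {"tx":0.033,"ty":-0.001,"tz":0.004,"rx":0.0,"ry":0.0,"rz":0.0,"claw":0.06},
  {"tx":0.037,"ty":-0.001,"tz":0.005,"rx":0.0,"ry":0.0,"rz":0.0,"claw":0.06},
])

```text
clock: 8.2
eef_pos: [504.3, 192.8, 43.2]
tool_rot: [3.138, -0.01, -0.023]
force: [-6.5, -0.6, 4.9]
width: 59.8
```

Run:
```python
from h import *
a=get_image('top')[120:250,190:380,::-1];b=get_image('side')[150:280,190:380,::-1]
im=np.vstack([cv2.resize(a,None,fx=2.2,fy=2.2),cv2.resize(b,None,fx=2.2,fy=2.2)])
cv2.imwrite('pics/c4.png',im);s=read_state();print(s['qpos'].round(3),s['eef_pos'],s['tool_rot'],s['force'])
```

```text
[-0.818  0.864  0.638  1.983 -0.916  0.596 -1.146] [506.542518  192.8122639  43.530446 ] [ 3.13759174 -0.01392927 -0.0231955 ] [-2.4748212  -0.28857082  1.72361166]
```

View pics/c4.png

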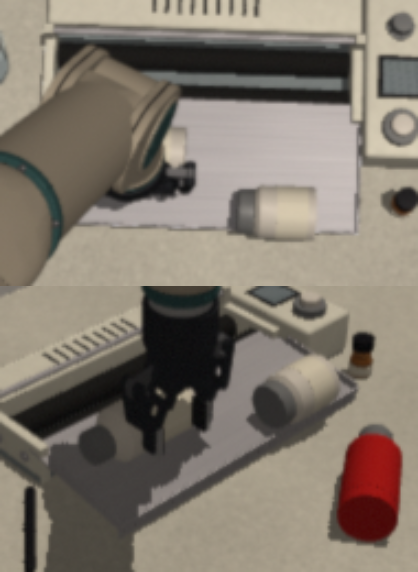

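>>> apply_moves([
  {"tx":0.003,"ty":0.0,"tz":0.0,"rx":0.0,"ry":0.0,"rz":0.0,"claw":0.06},
  {"tx":0.006,"ty":0.0,"tz":0.001,"rx":0.0,"ry":0.0,"rz":0.0,"claw":0.06},
  {"tx":0.01,"ty":0.0,"tz":0.001,"rx":0.0,"ry":0.0,"rz":0.0,"claw":0.06},
  {"tx":0.014,"ty":0.0,"tz":0.002,"rx":0.0,"ry":0.0,"rz":0.0,"claw":0.06},
  {"tx":0.018,"ty":0.0,"tz":0.002,"rx":0.0,"ry":0.0,"rz":0.0,"claw":0.06},
  {"tx":0.022,"ty":0.0,"tz":0.003,"rx":0.0,"ry":0.0,"rz":0.0,"claw":0.06},
  {"tx":0.026,"ty":0.0,"tz":0.004,"rx":0.0,"ry":0.0,"rz":0.0,"claw":0.06},
  {"tx":0.03,"ty":-0.001,"tz":0.004,"rx":0.0,"ry":0.0,"rz":0.0,"claw":0.06},
  {"tx":0.034,"ty":-0.001,"tz":0.005,"rx":0.0,"ry":0.0,"rz":0.0,"claw":0.06},
  {"tx":0.038,"ty":-0.001,"tz":0.005,"rx":0.0,"ry":0.0,"rz":0.0,"claw":0.06},
  {"tx":0.042,"ty":-0.001,"tz":0.006,"rx":0.0,"ry":0.0,"rz":0.0,"claw":0.06},
  {"tx":0.046,"ty":-0.001,"tz":0.006,"rx":0.0,"ry":0.0,"rz":0.0,"claw":0.06},
])

```text
clock: 9.5
eef_pos: [550.6, 192.2, 49.4]
tool_rot: [3.138, -0.01, -0.022]
force: [-6.5, -0.8, 5.3]
width: 59.5
```

>>> apply_moves([
  {"tx":0.002,"ty":0.0,"tz":0.0,"rx":0.0,"ry":0.0,"rz":0.0,"claw":0.06},
  {"tx":0.005,"ty":0.0,"tz":0.001,"rx":0.0,"ry":0.0,"rz":0.0,"claw":0.06},
  {"tx":0.008,"ty":0.0,"tz":0.001,"rx":0.0,"ry":0.0,"rz":0.0,"claw":0.06},
  {"tx":0.011,"ty":0.0,"tz":0.002,"rx":0.0,"ry":0.0,"rz":0.0,"claw":0.06},
  {"tx":0.014,"ty":0.0,"tz":0.002,"rx":0.0,"ry":0.0,"rz":0.0,"claw":0.06},
  {"tx":0.016,"ty":0.0,"tz":0.002,"rx":0.0,"ry":0.0,"rz":0.0,"claw":0.06},
  {"tx":0.018,"ty":0.0,"tz":0.003,"rx":0.0,"ry":0.0,"rz":0.0,"claw":0.06},
])

```text
clock: 10.2
eef_pos: [570.1, 193.0, 52.6]
tool_rot: [3.138, -0.014, -0.021]
force: [-2.7, -0.3, 1.7]
width: 59.8
```

Near the crest now. Creeping over it.

>>> apply_moves([
  {"tx":0.002,"ty":0.0,"tz":0.0,"rx":0.0,"ry":0.0,"rz":0.0,"claw":0.06},
  {"tx":0.004,"ty":0.0,"tz":0.0,"rx":0.0,"ry":0.0,"rz":0.0,"claw":0.06},
  {"tx":0.006,"ty":0.0,"tz":0.0,"rx":0.0,"ry":0.0,"rz":0.0,"claw":0.06},
  {"tx":0.008,"ty":0.0,"tz":0.0,"rx":0.0,"ry":0.0,"rz":0.0,"claw":0.06},
  {"tx":0.01,"ty":0.0,"tz":0.0,"rx":0.0,"ry":0.0,"rz":0.0,"claw":0.06},
  {"tx":0.012,"ty":0.0,"tz":0.0,"rx":0.0,"ry":0.0,"rz":0.0,"claw":0.06},
  {"tx":0.014,"ty":0.0,"tz":0.0,"rx":0.0,"ry":0.0,"rz":0.0,"claw":0.06},
  {"tx":0.016,"ty":0.0,"tz":0.0,"rx":0.0,"ry":0.0,"rz":0.0,"claw":0.06},
  {"tx":0.018,"ty":0.0,"tz":0.0,"rx":0.0,"ry":0.0,"rz":0.0,"claw":0.06},
  {"tx":0.02,"ty":0.0,"tz":0.0,"rx":0.0,"ry":0.0,"rz":0.0,"claw":0.06},
  {"tx":0.022,"ty":0.0,"tz":0.0,"rx":0.0,"ry":0.0,"rz":0.0,"claw":0.06},
])

```text
clock: 11.3
eef_pos: [592.0, 193.0, 52.6]
tool_rot: [3.138, -0.014, -0.021]
force: [-1.0, 0.1, -1.1]
width: 60.2
```

Run:
```python
from h import *
a=get_image('top')[120:250,190:380,::-1];b=get_image('side')[150:280,190:380,::-1]
im=np.vstack([cv2.resize(a,None,fx=2.2,fy=2.2),cv2.resize(b,None,fx=2.2,fy=2.2)])
cv2.imwrite('pics/c5.png',im);s=read_state();print(s['qpos'].round(3),s['eef_pos'],s['tool_rot'],s['force'])
```

```text
[-0.763  0.937  0.698  1.753 -0.836  0.761 -1.226] [592.22088479 192.89532848  52.66430066] [ 3.1379253  -0.01397279 -0.02120383] [-0.66265648 -0.13993818  0.66981897]
```

View pics/c5.png

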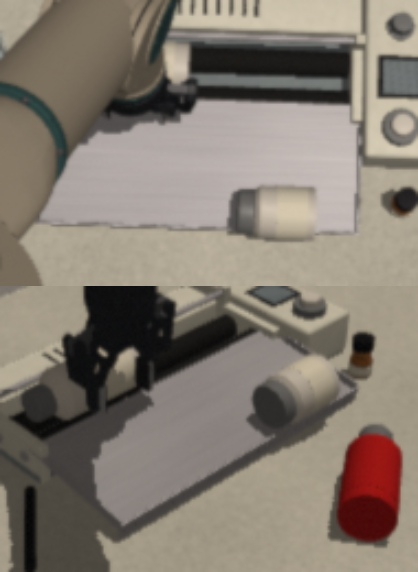

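Eight pictures viewed so far. The bottle lies in the groove against the rollers, and the jar hasn't moved. I'll back off, rise, and go over to the key with the fingers shut.

>>> apply_moves([
  {"tx":-0.004,"ty":0.0,"tz":0.0,"rx":0.0,"ry":0.0,"rz":0.0,"claw":0.06},
  {"tx":-0.012,"ty":0.0,"tz":0.0,"rx":0.0,"ry":0.0,"rz":0.0,"claw":0.06},
  {"tx":-0.025,"ty":0.0,"tz":0.0,"rx":0.0,"ry":0.0,"rz":0.0,"claw":0.06},
  {"tx":-0.04,"ty":0.0,"tz":0.005,"rx":0.0,"ry":0.0,"rz":0.0,"claw":0.06},
  {"tx":-0.05,"ty":0.0,"tz":0.03,"rx":0.0,"ry":0.0,"rz":0.0,"claw":0.06},
  {"tx":-0.05,"ty":0.0,"tz":0.07,"rx":0.0,"ry":0.0,"rz":0.0,"claw":0.06},
  {"tx":-0.05,"ty":0.0,"tz":0.11,"rx":0.0,"ry":0.0,"rz":0.0,"claw":0.06},
  {"tx":-0.05,"ty":0.0,"tz":0.14,"rx":0.0,"ry":0.0,"rz":0.0,"claw":0.06},
  {"tx":-0.05,"ty":0.0,"tz":0.14,"rx":0.0,"ry":0.0,"rz":0.0,"claw":0.0},
])

```text
clock: 12.3
eef_pos: [543.7, 193.2, 196.7]
tool_rot: [3.141, -0.02, -0.021]
force: [0.5, 0.4, 0.4]
width: 47.1
```

>>> apply_moves([
  {"tx":0.0,"ty":-0.04,"tz":0.0,"rx":0.0,"ry":0.0,"rz":0.0,"claw":0.0},
  {"tx":0.01,"ty":-0.08,"tz":0.0,"rx":0.0,"ry":0.0,"rz":0.0,"claw":0.0},
  {"tx":0.02,"ty":-0.12,"tz":0.0,"rx":0.0,"ry":0.0,"rz":0.0,"claw":0.0},
  {"tx":0.03,"ty":-0.16,"tz":0.0,"rx":0.0,"ry":0.0,"rz":0.0,"claw":0.0},
  {"tx":0.035,"ty":-0.2,"tz":0.0,"rx":0.0,"ry":0.0,"rz":0.0,"claw":0.0},
  {"tx":0.035,"ty":-0.24,"tz":0.0,"rx":0.0,"ry":0.0,"rz":0.0,"claw":0.0},
  {"tx":0.035,"ty":-0.28,"tz":0.0,"rx":0.0,"ry":0.0,"rz":0.0,"claw":0.0},
  {"tx":0.035,"ty":-0.298,"tz":0.0,"rx":0.0,"ry":0.0,"rz":0.0,"claw":0.0},
  {"tx":0.035,"ty":-0.298,"tz":0.0,"rx":0.0,"ry":0.0,"rz":0.0,"claw":0.0},
  {"tx":0.035,"ty":-0.298,"tz":0.0,"rx":0.0,"ry":0.0,"rz":0.0,"claw":0.0},
])

```text
clock: 13.3
eef_pos: [576.1, -104.0, 191.8]
tool_rot: [3.14, -0.012, -0.021]
force: [-0.9, 0.6, -0.3]
width: 0.0
```

>>> apply_moves([
  {"tx":0.001,"ty":-0.0015,"tz":-0.04,"rx":0.0,"ry":0.0,"rz":0.0,"claw":0.0},
  {"tx":0.001,"ty":-0.0015,"tz":-0.075,"rx":0.0,"ry":0.0,"rz":0.0,"claw":0.0},
  {"tx":0.001,"ty":-0.0015,"tz":-0.098,"rx":0.0,"ry":0.0,"rz":0.0,"claw":0.0},
  {"tx":0.001,"ty":-0.0015,"tz":-0.098,"rx":0.0,"ry":0.0,"rz":0.0,"claw":0.0},
  {"tx":0.001,"ty":-0.0015,"tz":-0.098,"rx":0.0,"ry":0.0,"rz":0.0,"claw":0.0},
])

```text
clock: 13.8
eef_pos: [577.9, -105.1, 94.6]
tool_rot: [3.139, -0.013, -0.019]
force: [0.8, -0.7, 0.3]
width: 0.2
```

Run:
```python
from h import *
a=get_image('top')[100:250,190:410,::-1];b=get_image('side')[120:220,250:390,::-1]
im=np.vstack([cv2.resize(a,(550,375)),cv2.resize(b,(550,393))[:225]])
im[375:]=cv2.resize(get_image('side')[130:187,270:409,::-1],(550,225),interpolation=cv2.INTER_CUBIC)
cv2.imwrite('pics/c6.png',im);s=read_state();print(s['eef_pos'],s['force'])
```

```text
[ 578.92722708 -106.26935034   96.13307491] [-0.01121296 -0.57700922  0.14857414]
```

View pics/c6.png

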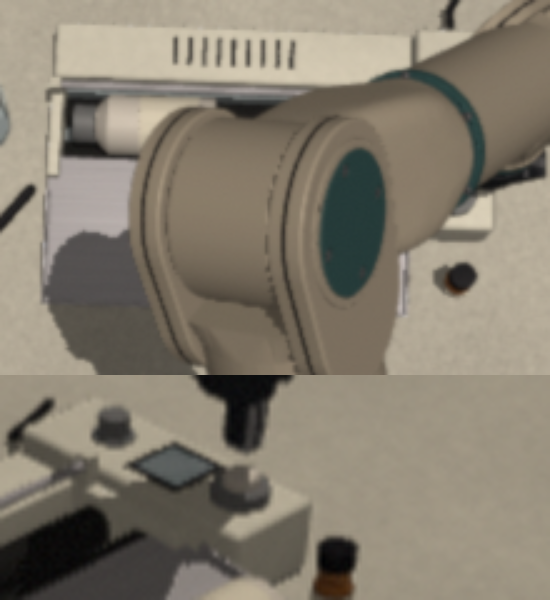

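The side view shows the shut fingertips right above the white key, at about (331,153), and the top view shows the bottle in the groove. Pressing now.

>>> apply_moves([
  {"tx":0.0,"ty":0.0,"tz":-0.006,"rx":0.0,"ry":0.0,"rz":0.0,"claw":0.0},
  {"tx":0.0,"ty":0.0,"tz":-0.012,"rx":0.0,"ry":0.0,"rz":0.0,"claw":0.0},
  {"tx":0.0,"ty":0.0,"tz":-0.015,"rx":0.0,"ry":0.0,"rz":0.0,"claw":0.0},
  {"tx":0.0,"ty":0.0,"tz":-0.018,"rx":0.0,"ry":0.0,"rz":0.0,"claw":0.0},
  {"tx":0.0,"ty":0.0,"tz":-0.02,"rx":0.0,"ry":0.0,"rz":0.0,"claw":0.0},
  {"tx":0.0,"ty":0.0,"tz":-0.021,"rx":0.0,"ry":0.0,"rz":0.0,"claw":0.0},
  {"tx":0.0,"ty":0.0,"tz":-0.021,"rx":0.0,"ry":0.0,"rz":0.0,"claw":0.0},
])

```text
clock: 14.65
eef_pos: [577.7, -106.3, 74.1]
tool_rot: [3.139, -0.013, -0.021]
force: [-1.2, 0.4, 7.3]
width: -0.0
```

>>> apply_moves([
  {"tx":0.0,"ty":0.0,"tz":-0.001,"rx":0.0,"ry":0.0,"rz":0.0,"claw":0.0},
  {"tx":0.0,"ty":0.0,"tz":-0.002,"rx":0.0,"ry":0.0,"rz":0.0,"claw":0.0},
  {"tx":0.0,"ty":0.0,"tz":-0.002,"rx":0.0,"ry":0.0,"rz":0.0,"claw":0.0},
])

```text
clock: 14.95
eef_pos: [577.7, -106.3, 73.8]
tool_rot: [3.14, -0.014, -0.021]
force: [-5.7, 3.0, 19.8]
width: 0.1
```

The key has bottomed out: the force rose to 20 N with no further travel at z=73.8. Taking the hand away upward.

>>> apply_moves([
  {"tx":0.0,"ty":0.0,"tz":0.01,"rx":0.0,"ry":0.0,"rz":0.0,"claw":0.0},
  {"tx":0.0,"ty":0.0,"tz":0.04,"rx":0.0,"ry":0.0,"rz":0.0,"claw":0.0},
  {"tx":0.0,"ty":0.0,"tz":0.08,"rx":0.0,"ry":0.0,"rz":0.0,"claw":0.0},
  {"tx":0.0,"ty":0.0,"tz":0.12,"rx":0.0,"ry":0.0,"rz":0.0,"claw":0.0},
  {"tx":0.0,"ty":-0.04,"tz":0.15,"rx":0.0,"ry":0.0,"rz":0.0,"claw":0.0},
  {"tx":0.0,"ty":-0.08,"tz":0.15,"rx":0.0,"ry":0.0,"rz":0.0,"claw":0.0},
  {"tx":0.0,"ty":-0.12,"tz":0.15,"rx":0.0,"ry":0.0,"rz":0.0,"claw":0.0},
  {"tx":0.0,"ty":-0.16,"tz":0.15,"rx":0.0,"ry":0.0,"rz":0.0,"claw":0.0},
  {"tx":0.0,"ty":-0.2,"tz":0.15,"rx":0.0,"ry":0.0,"rz":0.0,"claw":0.0},
  {"tx":0.0,"ty":-0.2,"tz":0.15,"rx":0.0,"ry":0.0,"rz":0.0,"claw":0.0},
  {"tx":0.0,"ty":-0.2,"tz":0.15,"rx":0.0,"ry":0.0,"rz":0.0,"claw":0.0},
])

```text
clock: 16.05
eef_pos: [577.1, -307.9, 221.4]
tool_rot: [3.138, -0.013, -0.024]
force: [-0.2, 1.7, -0.4]
width: 0.1
```

Run:
```python
from h import *
a=get_image('top')[90:300,180:400,::-1];b=get_image('side')[110:300,180:400,::-1]
cv2.imwrite('pics/c7.png',np.hstack([cv2.resize(a,(400,382)),cv2.resize(b,(400,382))]))
s=read_state();print(s['eef_pos'],s['force'],abs(s['qd']).max(),s['clock'])
```

```text
[ 578.22823209 -305.04571892  221.21882037] [ 0.3121297  -0.76341925 -0.10785184] 0.0197689496614897 16.15
```

View pics/c7.png

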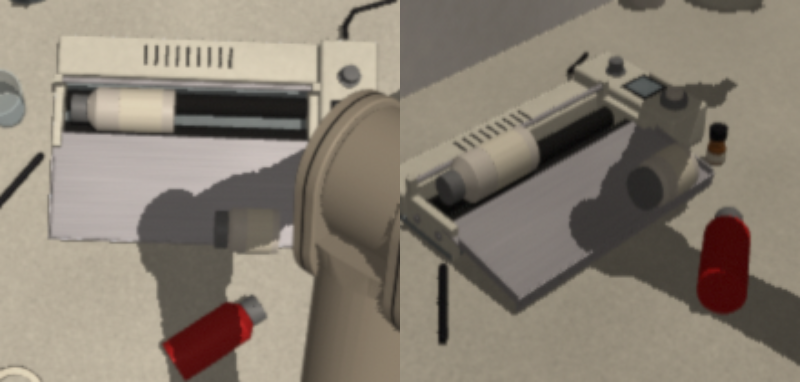

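The bottle lies straight in the groove. The jar, vial and red bottle are where they started, the key is free, and the arm is clear.

```bash
python3 -c "
from cell import finish_job;print(finish_job())"
```

```text
the job is handed in; nothing more can be done
None
```

The bottle is in the groove between the rollers, the start key was pressed fully down, and I handed the job in at about 16 s. One thing went wrong early in the push: the bottle slipped back part of the way before I recovered it.

- **The slip:** Just after first contact I tilted the gripper, and joints 5 and 6 ran into their limits. The tool strayed up and sideways, and the tips wedged on the bottle's upper back. The bottle was about 35 mm up the ramp, and by the pictures it came back to about 12–15 mm while I undid the tilt. I think it stayed against the fingers throughout, but I didn't see every moment.
- **Forces during the slip:** The highest wrist force reading was about 63 N, at the fingertips. That is under the 120 N wrist limit. I believe the 40 N limit covers only the arm and gripper body, not the fingertips.
- **The rest of the push:** It went steadily at about 6 N, over the crest and into the groove, with no lifting.
- **The key:** It bottomed out at z = 73.8 mm with about 20 N. It should be fully down at 74 mm with 4 N.

The last pictures show the bottle straight in the groove and the jar, vial and nearby red bottle where they started. The hand is clear, with no contact force beyond sensor noise.

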